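Check the hardness gauge, then hold it on the marked spot of a drying clay slab

ROBOT

A 7-joint arm with a two-finger parallel gripper is mounted at the origin on the work surface. World frame = base frame: x ahead of the robot, y to its left, z up, the work surface at z = 0. Lengths are in m, angles in rad, forces in N, time in s.
With the tool pointing down it reaches from about 0.35 to 0.9 m from the base axis. Payload 8.1 kg.
Tool frame: the origin (TCP) lies midway between the tips of the shut fingers; the grasp point (between the pads) lies 19 mm behind it; z points along the fingers, y is the direction in which the jaws open and shut (so a half turn about z gives the same grasp; the last joint's range is limited). The gripper opens to 85 mm and grips with 20 to 120 N. Pads are 22 mm wide; open, the fingers measure 114 mm over their backs; the gripper's body (76 mm by 85 mm) begins 54 mm behind the grasp point. The pads swing forward as they close: fully open they stand 13 mm farther back than shut.
Start: joints at [-1.404, 0.434, 0.025, 1.573, -0.012, 1.134, -0.075], TCP at [0.167, 0.602, 0.231] pointing down, gripper open.
Joint ranges: [-2.62, 2.62], [-0.44, 2.09], [-1.27, 1.32], [0.08, 2.57], [-1.32, 4.46], [0.12, 2], [-2.74, 2.74]. Speed limits (rad/s): [2.22, 2.22, 3.01, 3.01, 3.14, 3.14, 3.14].

INTERFACE

Orientations are given as a unit quaternion [x, y, z, w].
In Python, from cell import sense, capture, close_job gives the robot as it stands. The module is installed in compiled form; this text tells all that it offers.
- The arm moves only by the shell command python3 -m jog 'ROWS' [FORCE]. ROWS is JSON, a list of rows, each an object with "rotation": the turn, a rotation vector about the tool's x, y, z in degrees, a list of three; "delta_pos": the shift along the tool's x, y, z in mm, a list of three; "gripper": the opening, from -1 (shut) to 1 (fully open), so that 0 is half open. A call has 1 to 20 rows; each row shifts and turns the commanded pose from where the row before left it, along the tool's axes as they then stand; what a row does not reach is not made up. A row lasts 1/12 s, in which the tool goes at most 41.7 mm and 7.16 degrees, less where a joint would pass 70% of its speed; a pose out of reach is approached as far as the arm can. A call is refused whole if a number of a shift passes 41.7 or a number of a turn 7.16, either way. A call with a gripper value outside its range is refused whole. The fingers move at their own pace and stop on an object; FORCE is the grip in N (left out, the last holds). Time passes only in rows, so rows that do not move let the fingers close. It gives the time, the measured TCP pose, the force and the opening at its end, in the units of the state.
- sense(): the state, without advancing time (a new reading comes with each control period).
- capture(name): name is "side" or "top"; returns a dict with "image" (480x640x3 uint8, red, green, blue), "fovy" (degrees; the focal length in pixels is half the picture's height over the tangent of half this angle, whatever the lens; pixels are square), "cx", "cy" (the principal point, pixels), "extrinsics" (4x4, takes a point from camera to world coordinates). Camera axes: x right, y down, z forward; pixel columns grow to the right and rows downward; lengths in m; the calibration is good to about 2 mm. A picture is of the moment at which its call begins. There is no depth.
- close_job(): hands the job in, once; it reports no verdict.
The state is a dict: "time": time; "qpos": joint angles; "dq": joint speeds; "tau": joint torques, N m; "tcp_pos": TCP position; "tool_rot": TCP orientation; "force": force on the tool from outside, world axes, zero at the start; "moment": the same for the moment, N m; "finger_gap": opening from 0.0 (shut) to 1.0 (fully open).
Only numpy, scipy, OpenCV 4.12 (cv2) and the standard library are available. Lean on these libraries where they do the work, as an engineer would, in place of code of your own. Each camera call takes 0.05 s, during which the arm holds its last target.

TASK

Take the hardness gauge out of its wooden stand and check it on the bare steel block: press it down upright until its foot sits flat on the steel and keep it pressed there for about a second. Then hold the gauge square to the sloping clay slab with its tip inside the drawn ring (not on the cross), pressing only lightly, so that the sprung plunger is about half way in and the foot stays off the clay. Finish while still holding it there in the gripper, and leave the cup, the jar and the brush alone.

Things in the scene. Friction and masses are not known exactly. Their poses are not given: they have to be found in the camera images.
- gauge: Pen-like gauge, loose, 180 g, upright in the stand. Origin: centre of its foot's flat face; z up along the gauge. Along z (mm): nose 18 dia. 0-30, collar 38 dia. 30-36, square black grip 26 x 26 (faces across x, y) 36-100, round dial 30 dia. 100-108. Sprung plunger 8 dia. stands 14 out below the foot. In the stand the collar sits on its top, origin 25 above the table; lift 50 or more to clear.
- gauge_tip (a point): End of the gauge's plunger, on the gauge's axis; 14 mm below the gauge's origin when the plunger is out. Moves with the plunger; axes as the gauge's.
- plunger (a joint): How far the gauge's plunger is pushed in, in m: 0 = fully out (as it hangs), 0.014 = its end is level with the foot, 0.016 = its own inner stop. Spring of 300 N/m, no preload: about 2 N at half way (0.007), 4.2 N when level with the foot.
- stand: Wooden block 70 x 70 x 55 high, fixed, with an upright through hole 25 mm in diameter in the middle that the gauge's nose hangs in. Origin: centre of its underside, on the table.
- check_block: Bare steel block 70 x 70 x 25 high, fixed to the table. Origin: centre of its underside; the flat top is 25 mm above the origin.
- wheel: Round turntable, locked, fixed. Origin: centre of its underside. Head 220 mm dia., top 45 mm up. On it a fixed plaster board 130 x 130 x 14 carries a brown clay slab 110 x 110 x 10, both sloping 20 degrees: low at the wheel's -x side, rising to its +x side. Centre of the slab's face is 103 mm above the origin; highest edge about 125 mm.
- ring_mark (a point): Centre of a dark drawn ring, 24 mm in diameter, on the clay slab's face; 15 mm up the slope and 22 mm to the wheel's +y side of the face's centre. Its z axis stands square out of the face, x runs up the slope. (A drawn cross lies on the lower, -y part of the slab: not the spot.)
- cup: Bystander: unglazed clay cup, loose, 76 in diameter, 85 high. Origin: centre of its underside.
- jar: Bystander: white jar with a grey lid, loose, 72 in diameter, 95 high. Origin: centre of its underside.
- brush: Bystander: brush lying on the table, loose, about 200 mm long, along its x. Origin: under its middle.
Things that resemble listed ones, but are neither listed nor needed, are in the scene too. Leave any pink look-alike of the wheel alone. There is more than one size of the gauge; the one meant has the size given above.

How it is judged:
By the outcome, as a careful person would: the job done as asked, in the order asked, and still so for the second after the job is handed in, while the arm keeps its last pose, push and grip.
It also fails if it takes over 48 s, if anything falls off the work surface, if the arm or the gripper's body presses on something with over 40 N, if the wrist force passes 120 N, or if a joint passes its speed limit or range.

## Working session

There is one attempt and no reset: what is moved stays moved. The work goes in short steps, Python scripts to look and compute and a shell command to move; the robot and the scene stay as the last step left them, time stands still between calls to the robot, and variables do not carry over. Pictures are saved under pics/ and viewed, and the job is handed in when it is done.

```bash
mkdir -p pics; ls; python3 - <<'E'
from cell import sense,capture
import cv2
s=sense(); print(s)
for n in("side","top"):
    c=capture(n); cv2.imwrite(f"pics/{n}0.png",c["image"][:,:,::-1]); print(n,c["fovy"],c["cx"],c["cy"],c["extrinsics"])
E
```

```text
pics
{'time': 0.0, 'qpos': array([-1.40361361,  0.43523466,  0.02496097,  1.57410872, -0.01160145,
        1.13401773, -0.07512013]), 'dq': array([-4.92297168e-04,  3.11738431e-04,  8.15110702e-05,  1.49335332e-03,
        6.01378401e-05,  1.10862192e-03, -8.07528038e-04]), 'tau': array([-4.89416925e-04, -6.70477796e+01,  1.02488268e+00, -3.16229188e+01,
        1.55022688e-02,  1.23039205e-02,  1.68444126e-05]), 'tcp_pos': array([0.16648637, 0.60187825, 0.23051409]), 'tool_rot': array([ 1.34522142e-01,  9.90910255e-01, -8.10813045e-04, -3.90585664e-05]), 'force': array([ 0.22553909, -0.26211914,  0.01227279]), 'moment': array([-0.01532227, -0.0209287 , -0.0013449 ]), 'finger_gap': 0.9987110798671485}
side 56.67903108025763 319.0872918456673 246.71364110965771 [[ 0.85468956 -0.36347752  0.37066136  0.09164386]
 [-0.51912978 -0.6027569   0.60596072 -0.52560007]
 [ 0.00316559 -0.71032965 -0.70386203  0.87154701]
 [ 0.          0.          0.          1.        ]]
top 57.78913366890163 315.16281412506754 239.89915570881513 [[ 0.01314215 -0.97973466  0.19986815  0.2694851 ]
 [-0.99990307 -0.0137956  -0.00187699  0.12187269]
 [ 0.00459626 -0.19982411 -0.979821    1.16003528]
 [ 0.          0.          0.          1.        ]]
```

View pics/side0.png

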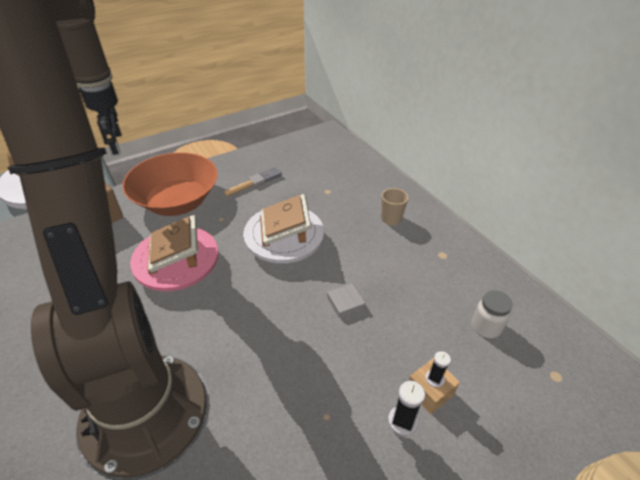

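View pics/top0.png

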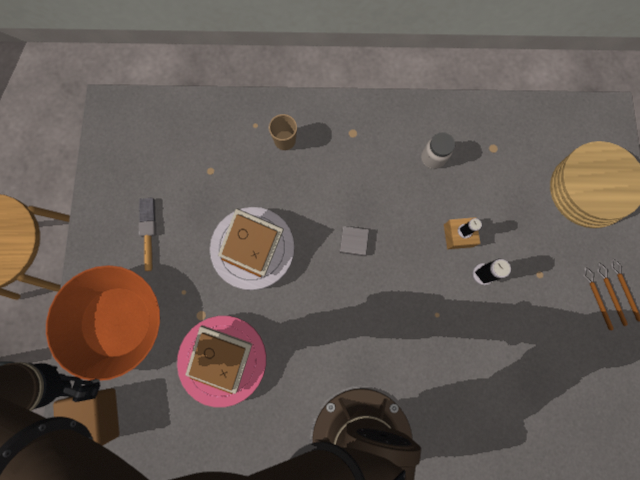

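```bash
cat > h.py <<'E'
import numpy as np,cv2
from scipy.spatial.transform import Rotation as R
from cell import sense,capture
def cam(n):
    c=capture(n); c["f"]=240/np.tan(np.radians(c["fovy"])/2); return c
def ray(c,u,v):
    E=c["extrinsics"]; d=E[:3,:3]@np.array([(u-c["cx"])/c["f"],(v-c["cy"])/c["f"],1]); return E[:3,3],d/np.linalg.norm(d)
def onz(c,u,v,z):
    o,d=ray(c,u,v); return o+d*(z-o[2])/d[2]
def tri(c1,p1,c2,p2):
    o1,d1=ray(c1,*p1);o2,d2=ray(c2,*p2)
    t=np.linalg.lstsq(np.c_[d1,-d2],o2-o1,rcond=None)[0]
    a=o1+d1*t[0];b=o2+d2*t[1]; return (a+b)/2,np.linalg.norm(a-b)
def proj(c,p):
    E=c["extrinsics"]; q=E[:3,:3].T@(np.asarray(p)-E[:3,3]); return np.array([c["cx"],c["cy"]])+c["f"]*q[:2]/q[2]
def crop(c,x0,y0,w,h,s,name):
    cv2.imwrite(f"pics/{name}.png",cv2.resize(c["image"][y0:y0+h,x0:x0+w,::-1],None,fx=s,fy=s,interpolation=cv2.INTER_CUBIC))
E
python3 - <<'E'
from h import *
s=cv2.imread("pics/side0.png");t=cv2.imread("pics/top0.png")
def cr(im,x,y,w,h): return cv2.resize(im[y:y+h,x:x+w],(400,300),interpolation=cv2.INTER_CUBIC)
cv2.imwrite("pics/z0.png",np.vstack([np.hstack([cr(s,380,340,100,75),cr(s,230,185,100,75)]),np.hstack([cr(t,430,200,100,75),cr(t,200,203,100,75)])]))
E
```

```text
(no output)
```

View pics/z0.png

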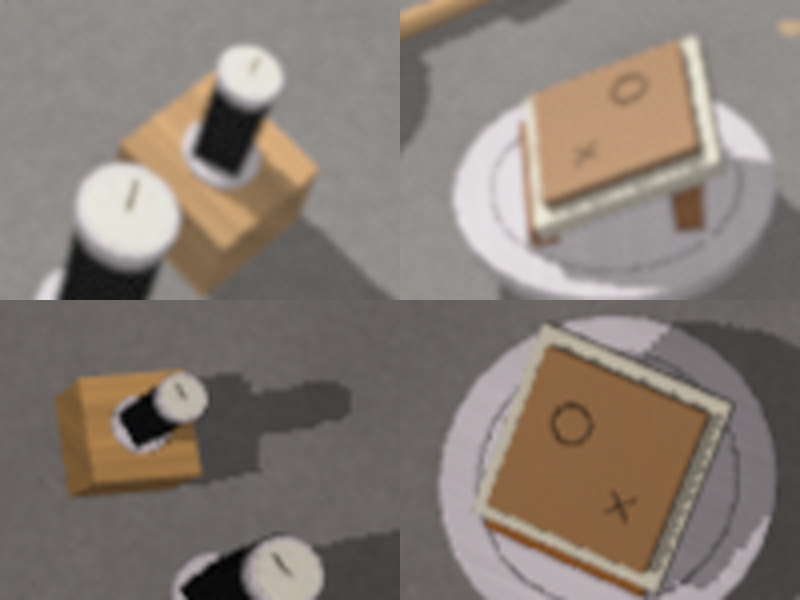

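```bash
python3 - <<'E'
from h import *
s=cv2.imread("pics/side0.png");t=cv2.imread("pics/top0.png")
def cr(im,x,y,w,h): return cv2.resize(im[y:y+h,x:x+w],(400,400),interpolation=cv2.INTER_CUBIC)
cv2.imwrite("pics/z1.png",np.hstack([cr(s,420,345,40,40),cr(t,450,210,40,40)]))
cs,ct=cam("side"),cam("top")
quads={}
for n,c,roi in(("side",cs,(230,185,100,75)),("top",ct,(200,203,100,75))):
    x,y,w,h=roi; im=cv2.resize(c["image"][y:y+h,x:x+w],None,fx=8,fy=8,interpolation=cv2.INTER_CUBIC)
    hsv=cv2.cvtColor(im,cv2.COLOR_RGB2HSV)
    m=cv2.inRange(hsv,(5,90,90),(20,255,255)); m=cv2.morphologyEx(m,cv2.MORPH_CLOSE,np.ones((25,25)));m=cv2.morphologyEx(m,cv2.MORPH_OPEN,np.ones((41,41)))
    k=max(cv2.findContours(m,0,1)[0],key=cv2.contourArea)
    r=cv2.approxPolyDP(cv2.convexHull(k),25,True)[:,0]/8.-0.4375
    print(n,r+[x,y])
    cv2.drawContours(im,[k],-1,(0,255,0),1); cv2.imwrite(f"pics/m_{n}.png",im[:,:,::-1])
    quads[n]=r+[x,y]
f=lambda x,y:(200+(x-400)/4,203+(y-300)/4); g=lambda x,y:(230+(x-400)/4,185+y/4)
for a,b in (((548,348),(685,42)),((707,413),(700,150)),((643,573),(548,203)),((487,505),(530,95)),((572,425),(628,88)),((620,505),(585,153))):
    print(tri(ct,f(*a),cs,g(*b)))
E
cd pics; python3 -c "
import cv2,numpy as np
a=cv2.imread('m_side.png');b=cv2.imread('m_top.png');cv2.imwrite('m.png',cv2.resize(np.hstack([a,b]),(800,300)))"
```

```text
side [[298.9375 197.1875]
 [302.9375 222.4375]
 [266.1875 234.0625]
 [264.4375 208.5625]]
top [[235.8125 215.4375]
 [274.9375 230.4375]
 [258.4375 273.5625]
 [222.9375 260.1875]
 [222.8125 249.3125]]
(array([0.54359367, 0.31209626, 0.12314699]), np.float64(0.005766155110313301))
(array([0.50190995, 0.21421959, 0.12031047]), np.float64(9.29335650140839e-05))
(array([0.40894652, 0.25310473, 0.08738956]), np.float64(0.003933516935776686))
(array([0.4475308 , 0.35210797, 0.09051546]), np.float64(0.000756962988739725))
(array([0.49443228, 0.297234  , 0.11541479]), np.float64(0.000406116254945756))
(array([0.44674671, 0.2676921 , 0.10242616]), np.float64(0.0006267197453317737))
```

View pics/z1.png

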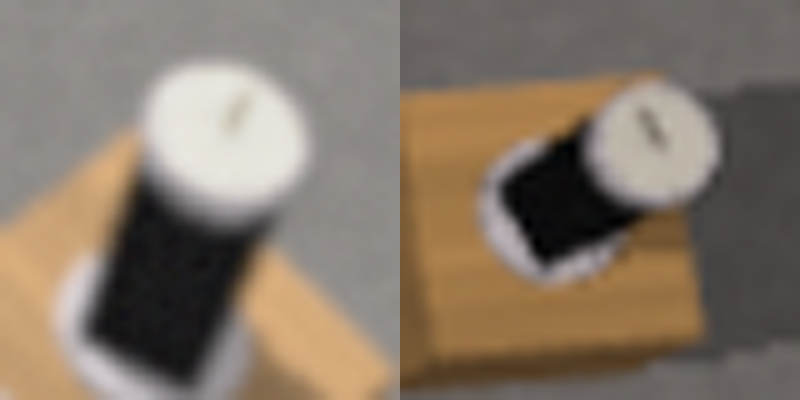

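View pics/m.png

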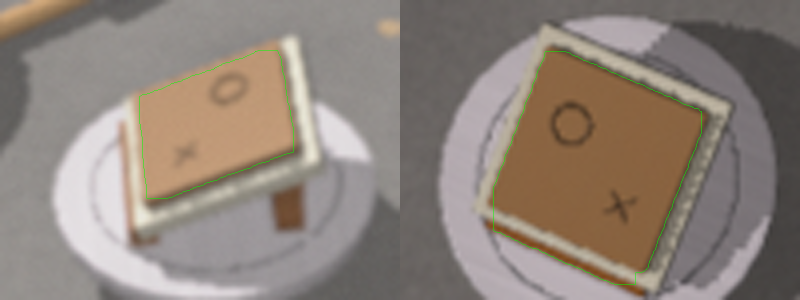

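```bash
python3 - <<'E'
from h import *
cs,ct=cam("side"),cam("top")
T=lambda x,y:(450+x/10,210+y/10); S=lambda x,y:(420+x/10,345+y/10)
print("dial tri",tri(ct,T(252,142),cs,S(230,128)))
for n,c,p in(("t",ct,T(252,142)),("s",cs,S(230,128))): print("dial z133",onz(c,*p,.133))
for n,c,e in(("t",ct,(T(100,185),T(145,268))),("s",cs,(S(85,335),S(195,385)))):
    a,b=[onz(c,*q,.061) for q in e]; print("edge",a,b,np.linalg.norm(b-a),np.degrees(np.arctan2(*(b-a)[1::-1])))
f=lambda x,y:(200+(x-400)/4,203+(y-300)/4); g=lambda x,y:(230+(x-400)/4,185+y/4)
print("ring",onz(ct,*f(572,425),.1081),onz(cs,*g(628,88),.1081))
# collar top z=61, stand
for n,c,p in(("t",ct,T(150,210)),("s",cs,S(155,330))): print("collar z61",onz(c,*p,.061))
# wheel ellipse : top white at z45
print("wheel L/R top",onz(ct,*f(439,483),.045),onz(ct,*f(775,480),.045))
# steel block grey
for n,c,roi in(("t",ct,(330,215,50,50)),("s",cs,(320,275,55,50))):
    x,y,w,h=roi; im=cv2.resize(c["image"][y:y+h,x:x+w],None,fx=8,fy=8,interpolation=cv2.INTER_CUBIC); cv2.imwrite(f"pics/b_{n}.png",im[:,:,::-1])
a=cv2.imread('pics/b_t.png');b=cv2.imread('pics/b_s.png');cv2.imwrite('pics/b.png',np.hstack([a,b[:, :400]]))
E
```

```text
dial tri (array([ 0.52228313, -0.26675411,  0.13897283]), np.float64(0.0006914443548637447))
dial z133 [ 0.52343672 -0.26884311  0.133     ]
dial z133 [ 0.52616282 -0.26473663  0.133     ]
edge [ 0.52918212 -0.25599434  0.061     ] [ 0.50729416 -0.26647547  0.061     ] 0.024268021811092756 -154.4124139393274
edge [ 0.51150336 -0.25956405  0.061     ] [ 0.52289561 -0.27909349  0.061     ] 0.022609339375207975 -59.743384574151705
ring [0.49580979 0.29852292 0.1081    ] [0.49853657 0.30516063 0.1081    ]
collar z61 [ 0.52270583 -0.26862956  0.061     ]
collar z61 [ 0.52419745 -0.26596834  0.061     ]
wheel L/R top [0.46955862 0.39381261 0.045     ] [0.47460186 0.17525992 0.045     ]
```

View pics/b.png

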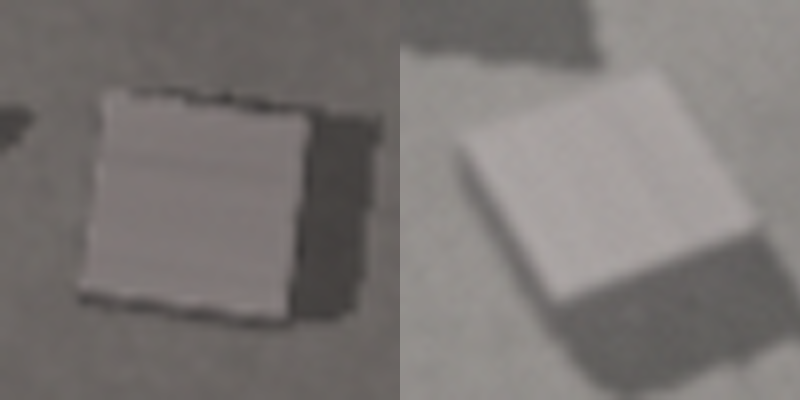

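```bash
python3 - <<'E'
from h import *
cs,ct=cam("side"),cam("top")
B=[onz(ct,330+x/8,215+y/8,.025) for x,y in((103,92),(308,115),(290,318),(80,290))]
C=[onz(cs,320+(x-400)/8,275+y/8,.025) for x,y in((658,70),(762,222),(562,303),(460,140))]
print("block",np.mean(B,0),np.mean(C,0)); print(np.array(B))
# big gauge dial & collar
s=cv2.imread("pics/side0.png")
print(tri(ct,(430+282/4,200+(570-300)/4),cs,(380+128/4,340+210/4)))
s=sense();Rt=R.from_quat(s["tool_rot"]).as_matrix();print(Rt)
# deltas in tool frame for goal
tgt=np.array([.5235,-.267,.25]); print(Rt.T@(tgt-s["tcp_pos"])*1000)
E
```

```text
block [0.50114137 0.01513054 0.025     ] [0.5027537  0.01904385 0.025     ]
[[ 0.53872765  0.04587541  0.025     ]
 [ 0.53179447 -0.02278275  0.025     ]
 [ 0.46280386 -0.01604039  0.025     ]
 [ 0.47123948  0.05346987  0.025     ]]
(array([ 0.4110722 , -0.30324817,  0.17760551]), np.float64(0.0011315162032100045))
[[-9.63815589e-01  2.66569895e-01 -3.32548512e-05]
 [ 2.66569895e-01  9.63815563e-01 -2.27359724e-04]
 [-2.85557145e-05 -2.27997588e-04 -9.99999974e-01]]
[-575.72117399 -742.73546369  -18.61958052]
```

```bash
python3 -m jog '[{"rotation":[0,0,0],"delta_pos":[-33.5,-17,-4],"gripper":0.3},{"rotation":[0,0,0],"delta_pos":[-33.5,-17,-4],"gripper":0.3},{"rotation":[0,0,0],"delta_pos":[-33.5,-17,-4],"gripper":0.3},{"rotation":[0,0,0],"delta_pos":[-33.5,-17,-4],"gripper":0.3},{"rotation":[0,0,0],"delta_pos":[-33.5,-17,-4],"gripper":0.3},{"rotation":[0,0,0],"delta_pos":[-33.5,-17,-4],"gripper":0.3},{"rotation":[0,0,0],"delta_pos":[-33.5,-17,-4],"gripper":0.3},{"rotation":[0,0,0],"delta_pos":[-33.5,-17,-4],"gripper":0.3},{"rotation":[0,0,0],"delta_pos":[-33.5,-17,-4],"gripper":0.3},{"rotation":[0,0,0],"delta_pos":[-33.5,-17,-4],"gripper":0.3},{"rotation":[0,0,0],"delta_pos":[-33.5,-17,-4],"gripper":0.3},{"rotation":[0,0,0],"delta_pos":[-33.5,-17,-4],"gripper":0.3}]'; cat >> h.py <<'E'
def to(p,yaw_y=None):
    s=sense();Rt=R.from_quat(s["tool_rot"]);M=Rt.as_matrix()
    print("t",s["time"],"tcp",s["tcp_pos"].round(4),"yaw_y",np.degrees(np.arctan2(M[1,1],M[0,1])).round(2),"zt",M[:,2].round(4),"F",s["force"].round(2),"gap",round(s["finger_gap"],3))
    print("delta tool mm",(M.T@(np.array(p)-s["tcp_pos"])*1000).round(2))
    if yaw_y is not None:
        y=np.radians(yaw_y);G=np.c_[[np.sin(y),-np.cos(y),0],[np.cos(y),np.sin(y),0],[0,0,-1]]
        print("rotvec",np.degrees((Rt.inv()*R.from_matrix(G)).as_rotvec()).round(2))
    return s,M
E
python3 -c "
from h import *
to((.5235,-.267,.25),27)"
```

```text
time: 1.4
tcp_pos: [0.5008, 0.2971, 0.2798]
tool_rot: [0.134, 0.991, 0.0, 0.0]
force: [0.9, 1.3, 0.0]
finger_gap: 0.652
t 1.4 tcp [0.5008 0.2971 0.2798] yaw_y 74.54 zt [ 3.e-04  4.e-04 -1.e+00] F [0.88 1.31 0.04] gap 0.652
delta tool mm [-172.24 -537.7    29.55]Traceback (most recent call last):
  File "<string>", line 3, in <module>
    to((.5235,-.267,.25),27)
    ~~^^^^^^^^^^^^^^^^^^^^^^
  File "h.py", line 24, in to
    print("rotvec",np.degrees((Rt.inv()*R.from_matrix(G)).as_rotvec()).round(2))
                                        ~~~~~~~~~~~~~^^^
  File "scipy/spatial/transform/_rotation.pyx", line 1143, in scipy.spatial.transform._rotation.Rotation.from_matrix
ValueError: Non-positive determinant (left-handed or null coordinate frame) in rotation matrix 0: [[ 0.4539905   0.89100652  0.        ]
 [-0.89100652  0.4539905   0.        ]
 [ 0.          0.         -1.        ]].
```

```bash
sed -i 's/G=np.c_\[\[np.sin(y),-np.cos(y),0\]/G=np.c_[[-np.sin(y),np.cos(y),0]/' h.py
python3 -m jog '[{"rotation":[0,0,0],"delta_pos":[-11.5,-35.8,1],"gripper":0.3},{"rotation":[0,0,0],"delta_pos":[-11.5,-35.8,1],"gripper":0.3},{"rotation":[0,0,0],"delta_pos":[-11.5,-35.8,1],"gripper":0.3},{"rotation":[0,0,0],"delta_pos":[-11.5,-35.8,1],"gripper":0.3},{"rotation":[0,0,0],"delta_pos":[-11.5,-35.8,1],"gripper":0.3},{"rotation":[0,0,0],"delta_pos":[-11.5,-35.8,1],"gripper":0.3},{"rotation":[0,0,0],"delta_pos":[-11.5,-35.8,1],"gripper":0.3},{"rotation":[0,0,0],"delta_pos":[-11.5,-35.8,1],"gripper":0.3},{"rotation":[0,0,0],"delta_pos":[-11.5,-35.8,1],"gripper":0.3},{"rotation":[0,0,0],"delta_pos":[-11.5,-35.8,1],"gripper":0.3},{"rotation":[0,0,0],"delta_pos":[-11.5,-35.8,1],"gripper":0.3},{"rotation":[0,0,0],"delta_pos":[-11.5,-35.8,1],"gripper":0.3},{"rotation":[0,0,0],"delta_pos":[-11.5,-35.8,1],"gripper":0.3},{"rotation":[0,0,0],"delta_pos":[-11.5,-35.8,1],"gripper":0.3},{"rotation":[0,0,0],"delta_pos":[-11.5,-35.8,1],"gripper":0.3}]'
python3 -m jog '[{"rotation":[0,0,6.8],"delta_pos":[0,0,6],"gripper":0.3},{"rotation":[0,0,6.8],"delta_pos":[0,0,6],"gripper":0.3},{"rotation":[0,0,6.8],"delta_pos":[0,0,6],"gripper":0.3},{"rotation":[0,0,6.8],"delta_pos":[0,0,6],"gripper":0.3},{"rotation":[0,0,6.8],"delta_pos":[0,0,6],"gripper":0.3},{"rotation":[0,0,6.8],"delta_pos":[0,0,6],"gripper":0.3},{"rotation":[0,0,6.8],"delta_pos":[0,0,6],"gripper":0.3},{"rotation":[0,0,0],"delta_pos":[0,0,0],"gripper":0.3}]'
python3 - <<'E'
from h import *
to((.5235,-.267,.21),27)
cs,ct=cam("side"),cam("top")
a=cv2.resize(cs["image"][270:420,360:510],(400,400),interpolation=cv2.INTER_CUBIC);b=cv2.resize(ct["image"][160:310,400:550],(400,400),interpolation=cv2.INTER_CUBIC)
cv2.imwrite("pics/g1.png",np.hstack([a,b])[:,:,::-1])
print(proj(cs,sense()["tcp_pos"]),proj(ct,sense()["tcp_pos"]))
E
```

```text
time: 2.65
tcp_pos: [0.5226, -0.2667, 0.2644]
tool_rot: [0.134, 0.991, 0.0, 0.0]
force: [0.7, 0.2, 0.5]
finger_gap: 0.649
time: 3.32
tcp_pos: [0.5223, -0.2643, 0.2212]
tool_rot: [0.525, 0.851, -0.0, -0.001]
force: [-0.7, 0.2, -0.6]
finger_gap: 0.647
t 3.3167 tcp [ 0.5223 -0.2643  0.2212] yaw_y 26.64 zt [-1.7e-03  6.0e-04 -1.0e+00] F [-0.73  0.16 -0.62] gap 0.647
delta tool mm [-2.92 -0.15 11.16]
rotvec [-0.07 -0.08 -0.36]
[451.76456658 331.3024853 ] [488.02552507 215.06178202]
```

View pics/g1.png

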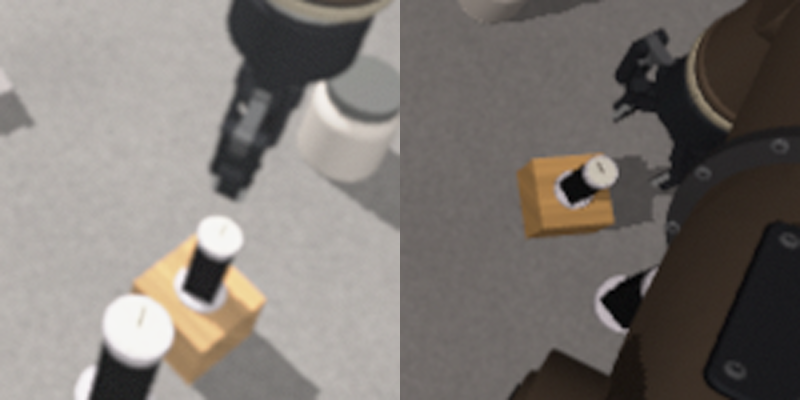

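```bash

python3 -m jog '[{"rotation":[-0.1,-0.1,0],"delta_pos":[-2.9,0,10],"gripper":0.3},{"rotation":[0,0,0],"delta_pos":[0,0,20],"gripper":0.3},{"rotation":[0,0,0],"delta_pos":[0,0,20],"gripper":0.3},{"rotation":[0,0,0],"delta_pos":[0,0,20],"gripper":0.3},{"rotation":[0,0,0],"delta_pos":[0,0,10],"gripper":0.3},{"rotation":[0,0,0],"delta_pos":[0,0,0],"gripper":0.3}]'
python3 - <<'E'
from h import *
to((.5238,-.267,.076),27)
cs,ct=cam("side"),cam("top")
a=cv2.resize(cs["image"][310:410,390:490],(400,400),interpolation=cv2.INTER_CUBIC);b=cv2.resize(ct["image"][185:285,420:520],(400,400),interpolation=cv2.INTER_CUBIC)
cv2.imwrite("pics/g2.png",np.hstack([a,b])[:,:,::-1])
E
```

```text
time: 3.92
tcp_pos: [0.523, -0.267, 0.1401]
tool_rot: [0.522, 0.853, 0.0, -0.001]
force: [0.6, 0.2, -0.1]
finger_gap: 0.65
t 3.9167 tcp [ 0.523  -0.267   0.1401] yaw_y 27.03 zt [-9.e-04  6.e-04 -1.e+00] F [ 0.62  0.18 -0.12] gap 0.65
delta tool mm [-0.39  0.73 64.09]
rotvec [-0.03 -0.05  0.03]
```

View pics/g2.png

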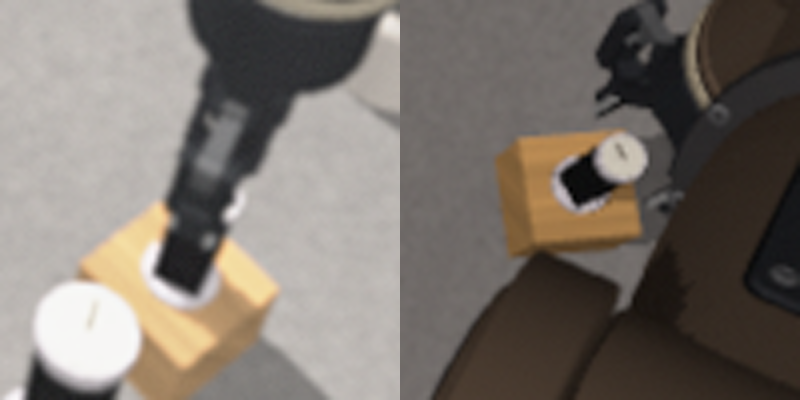

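```bash

python3 -m jog '[{"rotation":[0,0,0],"delta_pos":[-0.4,0.7,14],"gripper":0.3},{"rotation":[0,0,0],"delta_pos":[0,0,15],"gripper":0.3},{"rotation":[0,0,0],"delta_pos":[0,0,15],"gripper":0.3},{"rotation":[0,0,0],"delta_pos":[0,0,12],"gripper":0.3},{"rotation":[0,0,0],"delta_pos":[0,0,8],"gripper":0.3},{"rotation":[0,0,0],"delta_pos":[0,0,0],"gripper":0.3}]'
python3 -m jog '[{"rotation":[0,0,0],"delta_pos":[0,0,0],"gripper":0},{"rotation":[0,0,0],"delta_pos":[0,0,0],"gripper":-0.2},{"rotation":[0,0,0],"delta_pos":[0,0,0],"gripper":-0.5},{"rotation":[0,0,0],"delta_pos":[0,0,0],"gripper":-0.6},{"rotation":[0,0,0],"delta_pos":[0,0,0],"gripper":-1},{"rotation":[0,0,0],"delta_pos":[0,0,0],"gripper":-1},{"rotation":[0,0,0],"delta_pos":[0,0,0],"gripper":-1},{"rotation":[0,0,0],"delta_pos":[0,0,0],"gripper":-1}]' 45
python3 - <<'E'
from h import *
to((.5238,-.267,.076),27)
cs,ct=cam("side"),cam("top")
a=cv2.resize(cs["image"][310:410,390:490],(400,400),interpolation=cv2.INTER_CUBIC);b=cv2.resize(ct["image"][185:285,420:520],(400,400),interpolation=cv2.INTER_CUBIC)
cv2.imwrite("pics/g3.png",np.hstack([a,b])[:,:,::-1])
E
```

```text
time: 4.52
tcp_pos: [0.5248, -0.2674, 0.0775]
tool_rot: [0.523, 0.852, 0.0, 0.001]
force: [0.0, -0.3, 0.8]
finger_gap: 0.648
time: 5.18
tcp_pos: [0.5258, -0.2681, 0.0793]
tool_rot: [0.523, 0.852, 0.0, 0.002]
force: [-1.6, 0.3, 6.5]
finger_gap: 0.297
t 5.1833 tcp [ 0.5258 -0.2681  0.0793] yaw_y 26.94 zt [ 0.0039 -0.0013 -1.    ] F [-1.59  0.34  6.55] gap 0.297
delta tool mm [ 1.87 -1.25  3.3 ]
rotvec [ 0.17  0.17 -0.06]
```

View pics/g3.png

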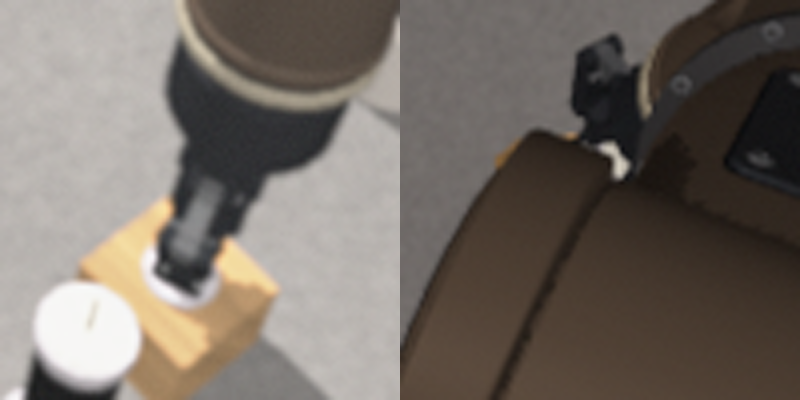

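```bash

python3 -m jog '[{"rotation":[0,0,0],"delta_pos":[0,0,-5],"gripper":-1},{"rotation":[0,0,0],"delta_pos":[0,0,-15],"gripper":-1},{"rotation":[0,0,0],"delta_pos":[0,0,-20],"gripper":-1},{"rotation":[0,0,0],"delta_pos":[0,0,-20],"gripper":-1},{"rotation":[0,0,0],"delta_pos":[0,0,-20],"gripper":-1},{"rotation":[0,0,0],"delta_pos":[0,0,0],"gripper":-1},{"rotation":[0,0,0],"delta_pos":[0,0,0],"gripper":-1}]'
python3 - <<'E'
from h import *
to((.502,.0165,.165),27)
cs,ct=cam("side"),cam("top")
a=cv2.resize(cs["image"][280:380,390:490],(400,400),interpolation=cv2.INTER_CUBIC);b=cv2.resize(ct["image"][185:285,420:520],(400,400),interpolation=cv2.INTER_CUBIC)
cv2.imwrite("pics/g4.png",np.hstack([a,b])[:,:,::-1])
E
```

```text
time: 5.87
tcp_pos: [0.5255, -0.2677, 0.1593]
tool_rot: [0.523, 0.852, 0.001, 0.002]
force: [-0.4, -0.5, -1.4]
finger_gap: 0.302
t 5.8667 tcp [ 0.5255 -0.2677  0.1593] yaw_y 26.95 zt [ 0.0044 -0.0012 -1.    ] F [-0.39 -0.53 -1.44] gap 0.302
delta tool mm [264.   107.87  -6.17]
rotvec [ 0.19  0.17 -0.05]
```

View pics/g4.png

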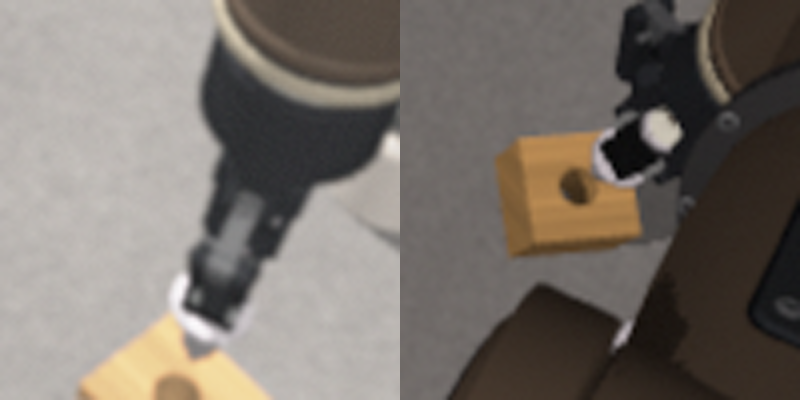

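```bash

python3 -m jog '[{"rotation":[0.2,0.2,0],"delta_pos":[14,6,0],"gripper":-1},{"rotation":[0,0,0],"delta_pos":[25,10.2,0],"gripper":-1},{"rotation":[0,0,0],"delta_pos":[25,10.2,0],"gripper":-1},{"rotation":[0,0,0],"delta_pos":[25,10.2,0],"gripper":-1},{"rotation":[0,0,0],"delta_pos":[25,10.2,0],"gripper":-1},{"rotation":[0,0,0],"delta_pos":[25,10.2,0],"gripper":-1},{"rotation":[0,0,0],"delta_pos":[25,10.2,0],"gripper":-1},{"rotation":[0,0,0],"delta_pos":[25,10.2,0],"gripper":-1},{"rotation":[0,0,0],"delta_pos":[25,10.2,0],"gripper":-1},{"rotation":[0,0,0],"delta_pos":[25,10.2,0],"gripper":-1},{"rotation":[0,0,0],"delta_pos":[25,10,0],"gripper":-1},{"rotation":[0,0,0],"delta_pos":[0,0,0],"gripper":-1},{"rotation":[0,0,0],"delta_pos":[0,0,0],"gripper":-1}]'
python3 - <<'E'
from h import *
to((.502,.0165,.104),27)
cs,ct=cam("side"),cam("top")
a=cv2.resize(cs["image"][210:310,290:390],(400,400),interpolation=cv2.INTER_CUBIC);b=cv2.resize(ct["image"][185:285,300:400],(400,400),interpolation=cv2.INTER_CUBIC)
cv2.imwrite("pics/g5.png",np.hstack([a,b])[:,:,::-1])
E
```

```text
time: 7.05
tcp_pos: [0.5006, 0.0184, 0.1575]
tool_rot: [0.521, 0.853, -0.001, -0.002]
force: [-1.0, -1.4, -2.5]
finger_gap: 0.297
t 7.05 tcp [0.5006 0.0184 0.1575] yaw_y 27.15 zt [-4.5e-03  7.0e-04 -1.0e+00] F [-0.97 -1.38 -2.45] gap 0.297
delta tool mm [-2.46  0.56 53.48]
rotvec [-0.21 -0.15  0.15]
```

View pics/g5.png

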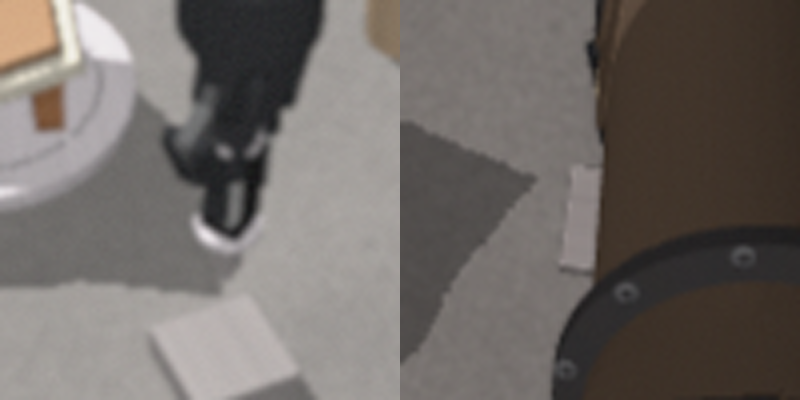

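```bash

python3 -m jog '[{"rotation":[-0.1,-0.1,0],"delta_pos":[-2.4,0.5,12],"gripper":-1},{"rotation":[0,0,0],"delta_pos":[0,0,18],"gripper":-1},{"rotation":[0,0,0],"delta_pos":[0,0,14],"gripper":-1},{"rotation":[0,0,0],"delta_pos":[0,0,9],"gripper":-1},{"rotation":[0,0,0],"delta_pos":[0,0,5],"gripper":-1},{"rotation":[0,0,0],"delta_pos":[0,0,0],"gripper":-1},{"rotation":[0,0,0],"delta_pos":[0,0,0],"gripper":-1},{"rotation":[0,0,0],"delta_pos":[0,0,0],"gripper":-1}]'
python3 - <<'E'
from h import *
to((.502,.0165,.0793),27)
to((.502,.0165,.0793),27)
cs=cam("side")
a=cv2.resize(cs["image"][230:330,290:390],(600,600),interpolation=cv2.INTER_CUBIC)
cv2.imwrite("pics/g6.png",a[:,:,::-1])
E
```

```text
time: 7.82
tcp_pos: [0.5035, 0.0144, 0.1012]
tool_rot: [0.523, 0.852, 0.0, 0.0]
force: [0.5, 0.9, -2.2]
finger_gap: 0.303
t 7.8167 tcp [0.5035 0.0144 0.1012] yaw_y 26.91 zt [ 1.e-03  1.e-04 -1.e+00] F [ 0.54  0.92 -2.24] gap 0.303
delta tool mm [ 2.59 -0.43 21.86]
rotvec [ 0.05  0.02 -0.09]
t 7.8167 tcp [0.5035 0.0144 0.1012] yaw_y 26.91 zt [ 1.e-03  1.e-04 -1.e+00] F [ 0.54  0.92 -2.24] gap 0.303
delta tool mm [ 2.59 -0.43 21.86]
rotvec [ 0.05  0.02 -0.09]
```

View pics/g6.png

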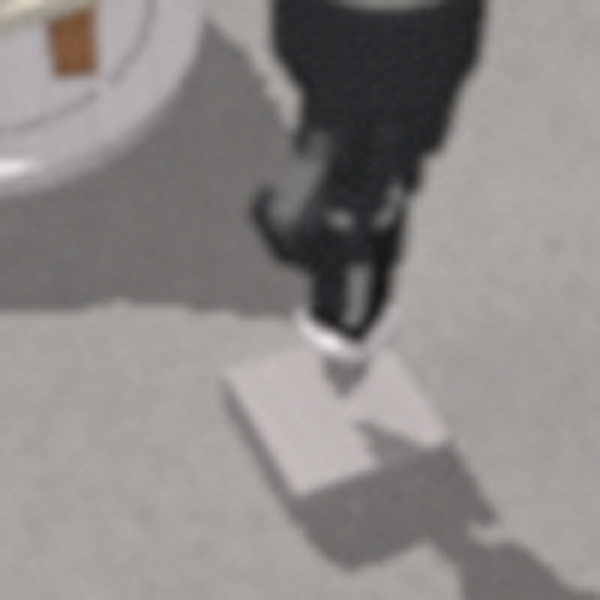

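```bash

python3 -m jog '[{"rotation":[0,0,0],"delta_pos":[0,0,4],"gripper":-1},{"rotation":[0,0,0],"delta_pos":[0,0,4],"gripper":-1},{"rotation":[0,0,0],"delta_pos":[0,0,4],"gripper":-1},{"rotation":[0,0,0],"delta_pos":[0,0,3],"gripper":-1},{"rotation":[0,0,0],"delta_pos":[0,0,0],"gripper":-1},{"rotation":[0,0,0],"delta_pos":[0,0,0],"gripper":-1}]'
python3 -m jog '[{"rotation":[0,0,0],"delta_pos":[0,0,2],"gripper":-1},{"rotation":[0,0,0],"delta_pos":[0,0,2],"gripper":-1},{"rotation":[0,0,0],"delta_pos":[0,0,0],"gripper":-1},{"rotation":[0,0,0],"delta_pos":[0,0,0],"gripper":-1}]'
python3 - <<'E'
from h import *
to((.502,.0165,.0793),27)
E
```

```text
time: 8.37
tcp_pos: [0.5031, 0.0147, 0.0855]
tool_rot: [0.523, 0.852, -0.0, -0.0]
force: [-0.0, 0.8, 0.8]
finger_gap: 0.302
time: 8.7
tcp_pos: [0.5031, 0.0147, 0.0816]
tool_rot: [0.523, 0.852, 0.0, 0.0]
force: [-0.1, -0.1, 1.6]
finger_gap: 0.299
t 8.7 tcp [0.5031 0.0147 0.0816] yaw_y 26.93 zt [ 1.e-04  1.e-04 -1.e+00] F [-0.06 -0.11  1.58] gap 0.299
delta tool mm [ 2.11 -0.14  2.27]
rotvec [ 0.01 -0.   -0.07]
```

```bash

python3 -m jog '[{"rotation":[0,0,0],"delta_pos":[0,0,1],"gripper":-1},{"rotation":[0,0,0],"delta_pos":[0,0,1],"gripper":-1},{"rotation":[0,0,0],"delta_pos":[0,0,0.5],"gripper":-1},{"rotation":[0,0,0],"delta_pos":[0,0,0],"gripper":-1}]'
python3 -m jog '[{"rotation":[0,0,0],"delta_pos":[0,0,0.7],"gripper":-1},{"rotation":[0,0,0],"delta_pos":[0,0,0],"gripper":-1},{"rotation":[0,0,0],"delta_pos":[0,0,0],"gripper":-1}]'
python3 - <<'E'
from h import *
to((.502,.0165,.0793),27)
E
```

```text
time: 9.03
tcp_pos: [0.5032, 0.0146, 0.0793]
tool_rot: [0.523, 0.852, 0.0, 0.0]
force: [0.1, 0.2, 5.0]
finger_gap: 0.301
time: 9.28
tcp_pos: [0.5032, 0.0146, 0.0792]
tool_rot: [0.523, 0.852, 0.0, 0.0]
force: [-3.5, -0.2, 15.5]
finger_gap: 0.297
t 9.2833 tcp [0.5032 0.0146 0.0792] yaw_y 26.92 zt [ 6.e-04  7.e-04 -1.e+00] F [-3.54 -0.21 15.47] gap 0.297
delta tool mm [ 2.23 -0.24 -0.11]
rotvec [ 0.05 -0.02 -0.08]
```

```bash

python3 -m jog '[{"rotation":[0,0,0],"delta_pos":[0,0,0.3],"gripper":-1},{"rotation":[0,0,0],"delta_pos":[0,0,0],"gripper":-1},{"rotation":[0,0,0],"delta_pos":[0,0,0],"gripper":-1},{"rotation":[0,0,0],"delta_pos":[0,0,0],"gripper":-1},{"rotation":[0,0,0],"delta_pos":[0,0,0],"gripper":-1},{"rotation":[0,0,0],"delta_pos":[0,0,0],"gripper":-1}]'
python3 - <<'E'
from h import *
to((.502,.0165,.0793),27); print(sense()["moment"])
c=cam("side")
cv2.imwrite("pics/g7.png",cv2.resize(c["image"][230:330,290:390],(600,600),interpolation=cv2.INTER_CUBIC)[:,:,::-1])
E
python3 -m jog '[{"rotation":[0,0,0],"delta_pos":[0,0,0],"gripper":-1},{"rotation":[0,0,0],"delta_pos":[0,0,0],"gripper":-1},{"rotation":[0,0,0],"delta_pos":[0,0,0],"gripper":-1},{"rotation":[0,0,0],"delta_pos":[0,0,0],"gripper":-1},{"rotation":[0,0,0],"delta_pos":[0,0,0],"gripper":-1},{"rotation":[0,0,0],"delta_pos":[0,0,0],"gripper":-1},{"rotation":[0,0,0],"delta_pos":[0,0,0],"gripper":-1},{"rotation":[0,0,0],"delta_pos":[0,0,0],"gripper":-1},{"rotation":[0,0,0],"delta_pos":[0,0,0],"gripper":-1},{"rotation":[0,0,0],"delta_pos":[0,0,0],"gripper":-1}]'
```

```text
time: 9.78
tcp_pos: [0.5033, 0.0146, 0.0792]
tool_rot: [0.523, 0.852, 0.001, 0.0]
force: [-3.8, 0.1, 19.2]
finger_gap: 0.302
t 9.7833 tcp [0.5033 0.0146 0.0792] yaw_y 26.92 zt [ 7.e-04  9.e-04 -1.e+00] F [-3.8   0.15 19.23] gap 0.302
delta tool mm [ 2.3  -0.25 -0.15]
rotvec [ 0.06 -0.03 -0.08]
[0.0048918  1.31607927 0.01208409]
time: 10.67
tcp_pos: [0.5033, 0.0146, 0.0792]
tool_rot: [0.523, 0.852, 0.001, 0.0]
force: [-5.2, 0.1, 20.8]
finger_gap: 0.297
```

View pics/g7.png

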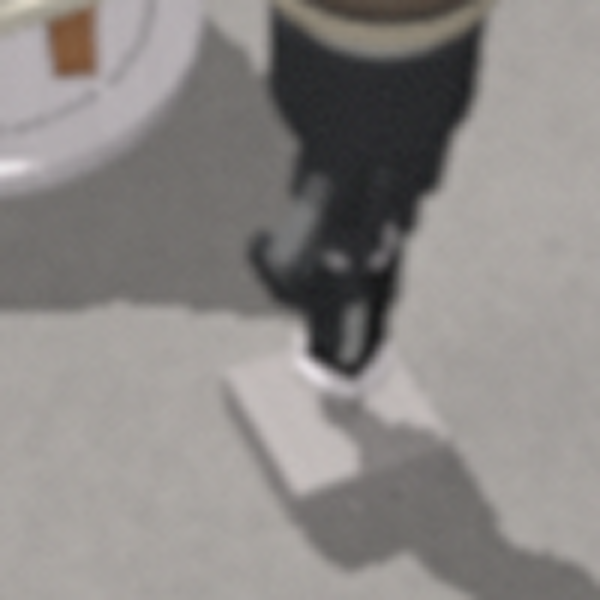

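```bash

python3 -m jog '[{"rotation":[0,0,0],"delta_pos":[0,0,-3],"gripper":-1},{"rotation":[0,0,0],"delta_pos":[0,0,-10],"gripper":-1},{"rotation":[0,0,0],"delta_pos":[0,0,-20],"gripper":-1},{"rotation":[0,0,0],"delta_pos":[0,0,-25],"gripper":-1},{"rotation":[0,0,0],"delta_pos":[0,0,-25],"gripper":-1},{"rotation":[0,0,0],"delta_pos":[0,0,-25],"gripper":-1},{"rotation":[0,0,0],"delta_pos":[0,0,-25],"gripper":-1},{"rotation":[0,0,0],"delta_pos":[0,0,-10],"gripper":-1},{"rotation":[0,0,0],"delta_pos":[0,0,0],"gripper":-1},{"rotation":[0,0,0],"delta_pos":[0,0,0],"gripper":-1}]'
cat >> h.py <<'E'
def slopeR(psi,yaw_y):
    p=np.radians(psi); n=np.array([-np.sin(np.radians(20))*np.cos(p),-np.sin(np.radians(20))*np.sin(p),np.cos(np.radians(20))])
    y=np.array([np.cos(np.radians(yaw_y)),np.sin(np.radians(yaw_y)),0]); y-=n*(y@n); y/=np.linalg.norm(y); z=-n
    return n,np.c_[np.cross(y,z),y,z]
def goal(ring,standoff,psi=-22.8,yaw_y=27,off=.0542):
    n,G=slopeR(psi,yaw_y); s,M=to(np.array(ring)+n*(off+standoff))
    print("rotvec",np.degrees(R.from_matrix(M.T@G).as_rotvec()).round(2),"world target",(np.array(ring)+n*(off+standoff)).round(4))
E
python3 - <<'E'
from h import *
goal((.497,.3015,.1081),.030)
cs,ct=cam("side"),cam("top")
# ring via dark pixel blob, in the slab
for n,c,roi in(("top",ct,(200,203,100,75)),("side",cs,(230,185,100,75))):
    x,y,w,h=roi; im=cv2.resize(c["image"][y:y+h,x:x+w],None,fx=8,fy=8,interpolation=cv2.INTER_CUBIC)
    cv2.imwrite(f"pics/r_{n}.png",cv2.resize(im,(400,300))[:,:,::-1])
cv2.imwrite("pics/r.png",np.hstack([cv2.imread("pics/r_top.png"),cv2.imread("pics/r_side.png")]))
E
```

```text
time: 11.5
tcp_pos: [0.5027, 0.0149, 0.2206]
tool_rot: [0.523, 0.852, 0.0, -0.0]
force: [-0.5, 0.3, -2.5]
finger_gap: 0.301
t 11.5 tcp [0.5027 0.0149 0.2206] yaw_y 26.96 zt [-1.e-04  4.e-04 -1.e+00] F [-0.52  0.26 -2.54] gap 0.301
delta tool mm [280.   106.26  33.46]
rotvec [-12.68 -15.49  -1.77] world target [0.4705 0.3127 0.1872]
```

View pics/r.png

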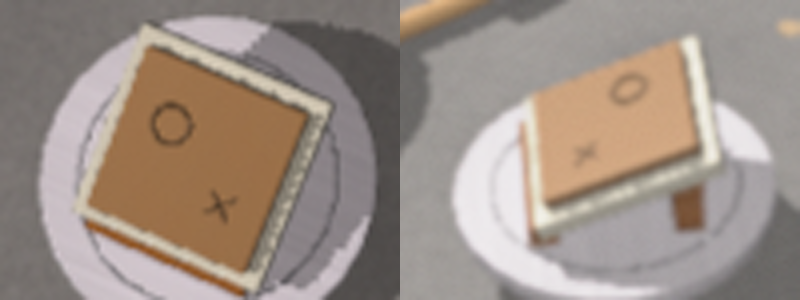

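```bash

python3 -m jog '[{"rotation":[0,0,0],"delta_pos":[14,5.3,0],"gripper":-1},{"rotation":[0,0,0],"delta_pos":[28,10.6,0],"gripper":-1},{"rotation":[0,0,0],"delta_pos":[28,10.6,0],"gripper":-1},{"rotation":[0,0,0],"delta_pos":[28,10.6,0],"gripper":-1},{"rotation":[0,0,0],"delta_pos":[28,10.6,0],"gripper":-1},{"rotation":[0,0,0],"delta_pos":[28,10.6,0],"gripper":-1},{"rotation":[0,0,0],"delta_pos":[28,10.6,0],"gripper":-1},{"rotation":[0,0,0],"delta_pos":[28,10.6,0],"gripper":-1},{"rotation":[0,0,0],"delta_pos":[28,10.6,0],"gripper":-1},{"rotation":[0,0,0],"delta_pos":[28,10.6,0],"gripper":-1},{"rotation":[0,0,0],"delta_pos":[14,5.3,0],"gripper":-1},{"rotation":[-2.5,-3.1,-0.35],"delta_pos":[0,0,0],"gripper":-1},{"rotation":[-2.5,-3.1,-0.35],"delta_pos":[0,0,0],"gripper":-1},{"rotation":[-2.5,-3.1,-0.35],"delta_pos":[0,0,0],"gripper":-1},{"rotation":[-2.5,-3.1,-0.35],"delta_pos":[0,0,0],"gripper":-1},{"rotation":[-2.5,-3.1,-0.35],"delta_pos":[0,0,0],"gripper":-1},{"rotation":[0,0,0],"delta_pos":[0,0,0],"gripper":-1},{"rotation":[0,0,0],"delta_pos":[0,0,0],"gripper":-1}]'
python3 - <<'E'
from h import *
goal((.497,.3015,.1081),.030)
cs,ct=cam("side"),cam("top")
a=cv2.resize(cs["image"][150:250,230:330],(400,400),interpolation=cv2.INTER_CUBIC);b=cv2.resize(ct["image"][185:285,200:300],(400,400),interpolation=cv2.INTER_CUBIC)
cv2.imwrite("pics/g8.png",np.hstack([a,b])[:,:,::-1])
E
```

```text
time: 13.1
tcp_pos: [0.4691, 0.3125, 0.2197]
tool_rot: [0.501, 0.848, 0.021, 0.17]
force: [0.7, 0.3, -2.7]
finger_gap: 0.3
t 13.1 tcp [0.4691 0.3125 0.2197] yaw_y 30.54 zt [ 0.31   -0.1356 -0.941 ] F [ 0.67  0.28 -2.66] gap 0.3
delta tool mm [ 8.29 -5.51 30.99]
rotvec [-0.36 -0.    0.17] world target [0.4705 0.3127 0.1872]
```

View pics/g8.png

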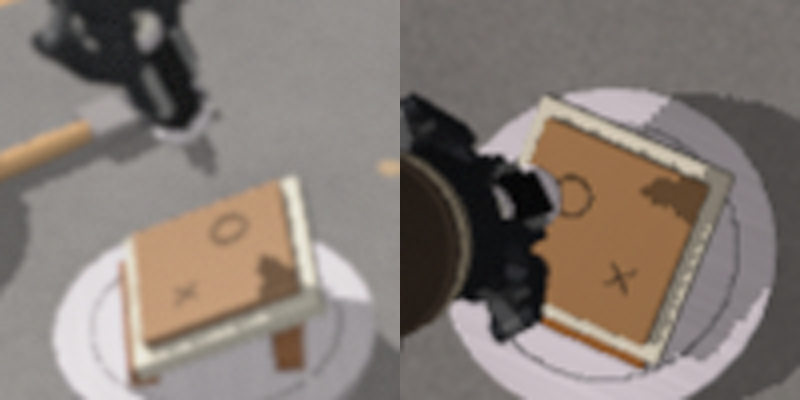

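```bash

python3 -m jog '[{"rotation":[-0.3,0,0.2],"delta_pos":[2,-1.5,8],"gripper":-1},{"rotation":[0,0,0],"delta_pos":[2,-1.5,8],"gripper":-1},{"rotation":[0,0,0],"delta_pos":[2,-1.5,8],"gripper":-1},{"rotation":[0,0,0],"delta_pos":[2,-1,7],"gripper":-1},{"rotation":[0,0,0],"delta_pos":[0,0,0],"gripper":-1},{"rotation":[0,0,0],"delta_pos":[0,0,0],"gripper":-1},{"rotation":[0,0,0],"delta_pos":[0,0,0],"gripper":-1}]'
python3 - <<'E'
from h import *
goal((.497,.3015,.1081),.030)
s=sense();zt=R.from_quat(s["tool_rot"]).as_matrix()[:,2]
cs,ct=cam("side"),cam("top")
for nm,c in(("s",cs),("t",ct)):
    print(nm,"tip",proj(c,s["tcp_pos"]+zt*.0682),"foot",proj(c,s["tcp_pos"]+zt*.0542),"foot@+16",proj(c,s["tcp_pos"]+zt*.0842),"dial",proj(c,s["tcp_pos"]-zt*.0538))
a=cv2.resize(cs["image"][180:230,250:310],(720,600),interpolation=cv2.INTER_CUBIC);b=cv2.resize(ct["image"][200:260,200:260],(600,600),interpolation=cv2.INTER_CUBIC)
cv2.imwrite("pics/g9s.png",a[:,:,::-1]);cv2.imwrite("pics/g9t.png",b[:,:,::-1])
E
```

```text
time: 13.78
tcp_pos: [0.4726, 0.3122, 0.1887]
tool_rot: [0.503, 0.846, 0.025, 0.173]
force: [0.4, 0.4, -2.3]
finger_gap: 0.302
t 13.7833 tcp [0.4726 0.3122 0.1887] yaw_y 30.27 zt [ 0.3172 -0.1323 -0.9391] F [ 0.41  0.43 -2.31] gap 0.302
delta tool mm [ 1.71 -1.96  0.66]
rotvec [ 0.11  0.05 -0.23] world target [0.4705 0.3127 0.1872]
s tip [285.6309272  203.08979476] foot [283.55305761 199.35431304] foot@+16 [287.96376759 207.28364921] dial [266.27307598 168.2892954 ]
t tip [239.96654774 233.39211052] foot [238.20595194 234.01299294] foot@+16 [241.92340583 232.70201528] dial [222.88829223 239.41483794]
```

View pics/g9s.png

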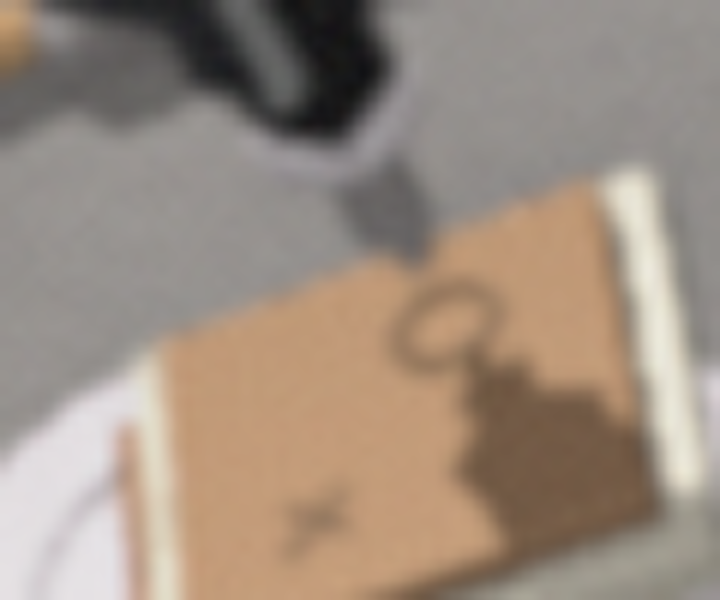

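View pics/g9t.png

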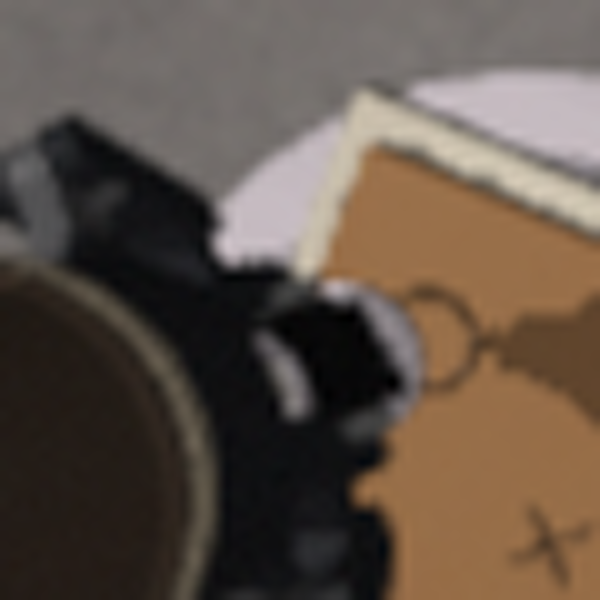

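```bash

python3 - <<'E'
from h import *
s=sense();M=R.from_quat(s["tool_rot"]).as_matrix();zt=M[:,2]
cs,ct=cam("side"),cam("top")
o=s["tcp_pos"]+zt*.0542
ci=lambda z,r:np.array([o-zt*z+r*(M[:,0]*np.cos(a)+M[:,1]*np.sin(a)) for a in np.linspace(0,6.28,60)])
out=[]
for nm,c,(x,y,w,h) in(("t",ct,(200,200,60,60)),("s",cs,(250,180,60,50))):
    f=10; im=cv2.resize(c["image"][y:y+h,x:x+w],None,fx=f,fy=f,interpolation=cv2.INTER_CUBIC)
    for P in(ci(.030,.019),ci(.036,.019),ci(0,.009),ci(-.014,.004),np.array([o-zt*.036+a*.013*M[:,0]+b*.013*M[:,1] for a,b in((1,1),(1,-1),(-1,-1),(-1,1))])):
        q=np.array([(proj(c,p)-[x,y]+.45)*f for p in P]).astype(np.int32); cv2.polylines(im,[q],True,(0,255,0),1)
    out.append(im)
cv2.imwrite("pics/ov_t.png",out[0][:,:,::-1]);cv2.imwrite("pics/ov_s.png",out[1][:,:,::-1])
E
```

```text
(no output)
```

View pics/ov_t.png

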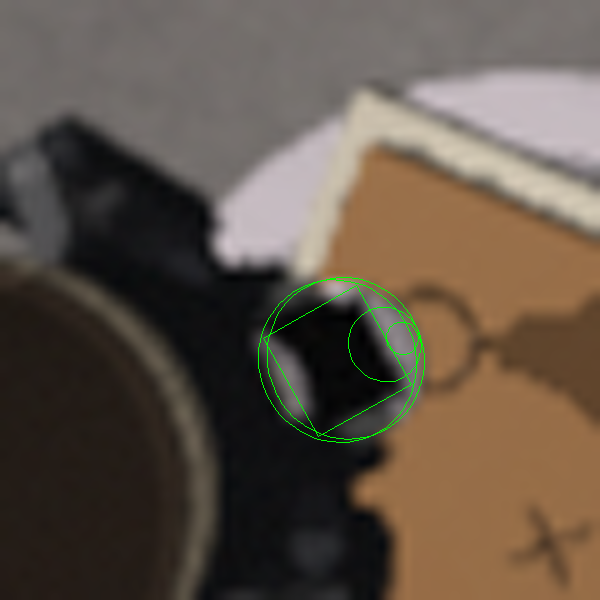

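View pics/ov_s.png

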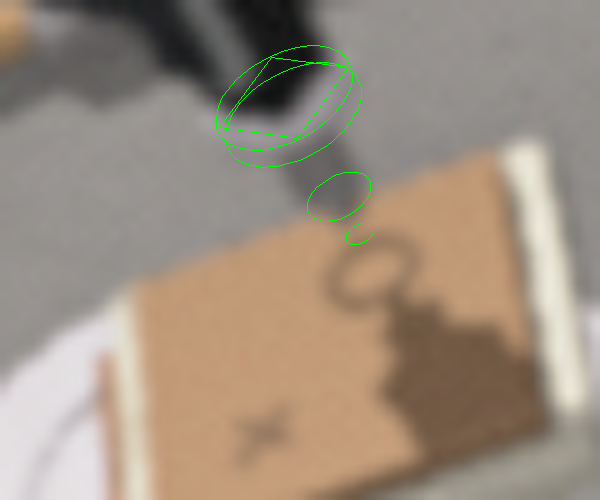

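```bash

python3 - <<'E'
from h import *
s=sense();zt=R.from_quat(s["tool_rot"]).as_matrix()[:,2]
p=s["tcp_pos"]+zt*(.1081-s["tcp_pos"][2])/zt[2]; print(p)
ct=cam("top");print(onz(ct,242.7,233.5,.1081))
goal((p[0]-.0016,p[1]-.0016,.1081),.016)
E
```

```text
[0.49980342 0.30127636 0.1081    ]
[0.49769724 0.29935245 0.1081    ]
t 14.0333 tcp [0.4724 0.3126 0.1889] yaw_y 30.3 zt [ 0.3175 -0.1314 -0.9391] F [-0.37  0.21 -1.73] gap 0.302
delta tool mm [-0.74 -1.94 15.6 ]
rotvec [ 0.15  0.01 -0.21] world target [0.4761 0.309  0.1741]
```

```bash

python3 -m jog '[{"rotation":[0.1,0,-0.2],"delta_pos":[-0.4,-1,4],"gripper":-1},{"rotation":[0,0,0],"delta_pos":[-0.4,-0.9,5],"gripper":-1},{"rotation":[0,0,0],"delta_pos":[0,0,3.6],"gripper":-1},{"rotation":[0,0,0],"delta_pos":[0,0,2],"gripper":-1},{"rotation":[0,0,0],"delta_pos":[0,0,0],"gripper":-1},{"rotation":[0,0,0],"delta_pos":[0,0,0],"gripper":-1},{"rotation":[0,0,0],"delta_pos":[0,0,0],"gripper":-1}]'
python3 - <<'E'
from h import *
goal((.4982,.2997,.1081),.016)
cs,ct=cam("side"),cam("top")
F=[]
for i in range(4): capture("side"); F.append(sense()["force"])
F=np.array(F);M=R.from_quat(sense()["tool_rot"]).as_matrix(); print(F.round(2),F.mean(0), "along n",-(F@M[:,2]).mean())
goal((.4982,.2997,.1081),.007)
a=cv2.resize(cs["image"][180:230,255:305],(400,400),interpolation=cv2.INTER_CUBIC);b=cv2.resize(ct["image"][210:260,215:265],(400,400),interpolation=cv2.INTER_CUBIC)
cv2.imwrite("pics/g10.png",np.hstack([a,b])[:,:,::-1])
E
```

```text
time: 14.62
tcp_pos: [0.4758, 0.3088, 0.1748]
tool_rot: [0.502, 0.847, 0.024, 0.172]
force: [0.6, 0.1, -1.8]
finger_gap: 0.296
t 14.6167 tcp [0.4758 0.3088 0.1748] yaw_y 30.46 zt [ 0.3159 -0.1329 -0.9395] F [ 0.6   0.08 -1.82] gap 0.296
delta tool mm [0.21 0.15 0.71]
rotvec [ 0.02  0.04 -0.01] world target [0.4761 0.309  0.1741]
[[ 0.22  0.59 -1.57]
 [ 0.5   0.11 -1.94]
 [ 0.29  0.03 -1.76]
 [ 0.44 -0.35 -3.35]] [ 0.36259485  0.09601728 -2.15557449] along n -2.126904749558173
t 14.9167 tcp [0.4757 0.3089 0.1748] yaw_y 30.47 zt [ 0.3158 -0.1327 -0.9395] F [ 0.44 -0.35 -3.35] gap 0.304
delta tool mm [0.14 0.2  9.79]
rotvec [ 0.02  0.03 -0.01] world target [0.4789 0.3078 0.1656]
```

View pics/g10.png

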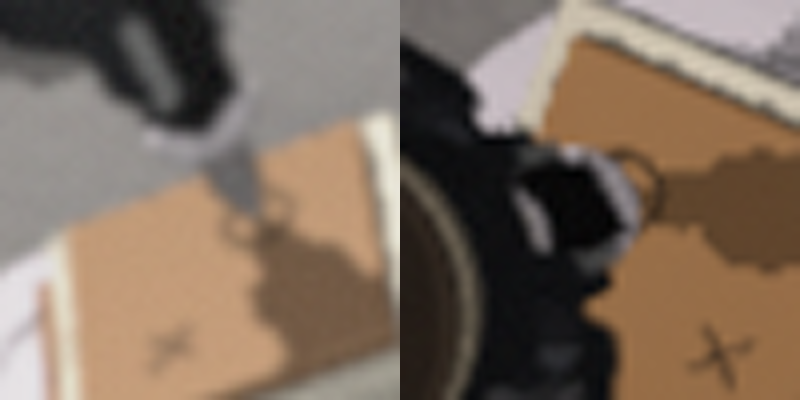

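```bash

python3 -m jog '[{"rotation":[0,0,0],"delta_pos":[0.1,0.2,2],"gripper":-1},{"rotation":[0,0,0],"delta_pos":[0,0,2],"gripper":-1},{"rotation":[0,0,0],"delta_pos":[0,0,2],"gripper":-1},{"rotation":[0,0,0],"delta_pos":[0,0,2],"gripper":-1},{"rotation":[0,0,0],"delta_pos":[0,0,1.8],"gripper":-1},{"rotation":[0,0,0],"delta_pos":[0,0,0],"gripper":-1},{"rotation":[0,0,0],"delta_pos":[0,0,0],"gripper":-1},{"rotation":[0,0,0],"delta_pos":[0,0,0],"gripper":-1},{"rotation":[0,0,0],"delta_pos":[0,0,0],"gripper":-1}]'
python3 - <<'E'
from h import *
goal((.4982,.2997,.1081),.007)
cs,ct=cam("side"),cam("top")
F=[]
for i in range(12): capture("side"); F.append(sense()["force"])
F=np.array(F);M=R.from_quat(sense()["tool_rot"]).as_matrix(); print(F.mean(0), F.std(0),"along n",-(F@M[:,2]).mean())
goal((.4982,.2997,.1081),.007)
a=cv2.resize(cs["image"][180:230,255:305],(400,400),interpolation=cv2.INTER_CUBIC);b=cv2.resize(ct["image"][210:260,215:265],(400,400),interpolation=cv2.INTER_CUBIC)
cv2.imwrite("pics/g11.png",np.hstack([a,b])[:,:,::-1])
E
```

```text
time: 15.67
tcp_pos: [0.4789, 0.3078, 0.1656]
tool_rot: [0.502, 0.847, 0.024, 0.172]
force: [-1.0, 0.6, 0.8]
finger_gap: 0.299
t 15.6667 tcp [0.4789 0.3078 0.1656] yaw_y 30.46 zt [ 0.3158 -0.1327 -0.9395] F [-0.99  0.55  0.79] gap 0.299
delta tool mm [ 0.05 -0.01 -0.01]
rotvec [ 0.02  0.03 -0.01] world target [0.4789 0.3078 0.1656]
[-0.77542268  0.68823451  0.2406107 ] [0.46283741 0.46426167 0.67987575] along n 0.5623897939242414
t 16.3667 tcp [0.4789 0.3077 0.1655] yaw_y 30.46 zt [ 0.3158 -0.1329 -0.9395] F [-1.07  1.57  1.06] gap 0.301
delta tool mm [ 0.09  0.04 -0.11]
rotvec [ 0.02  0.03 -0.01] world target [0.4789 0.3078 0.1656]
```

View pics/g11.png

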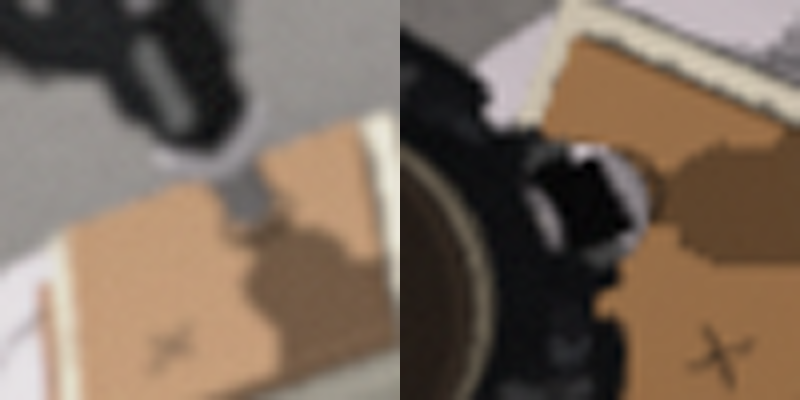

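```bash

python3 -m jog '[{"rotation":[0,0,0],"delta_pos":[0,0,-0.6],"gripper":-1},{"rotation":[0,0,0],"delta_pos":[0,0,0],"gripper":-1},{"rotation":[0,0,0],"delta_pos":[0,0,0],"gripper":-1},{"rotation":[0,0,0],"delta_pos":[0,0,0],"gripper":-1}]'
python3 - <<'E'
from h import *
cs,ct=cam("side"),cam("top")
F=[]
for i in range(20): capture("side"); F.append(sense()["force"])
F=np.array(F);M=R.from_quat(sense()["tool_rot"]).as_matrix(); print(F.mean(0),"along n",-(F@M[:,2]).mean())
goal((.4982,.2997,.1081),.007)
s=sense();zt=M[:,2];o=s["tcp_pos"]+zt*.0542
print("foot",proj(cs,o),"tip",proj(cs,o+zt*.007),"top tip",proj(ct,o+zt*.007))
a=cv2.resize(cs["image"][195:220,270:300],(720,600),interpolation=cv2.INTER_CUBIC)
cv2.imwrite("pics/g12.png",a[:,:,::-1])
b=cv2.resize(cv2.imread("pics/side0.png")[195:220,270:300],(720,600),interpolation=cv2.INTER_CUBIC); cv2.imwrite("pics/g12b.png",b)
E
```

```text
time: 16.7
tcp_pos: [0.4788, 0.3078, 0.1661]
tool_rot: [0.502, 0.847, 0.024, 0.172]
force: [0.4, 1.2, -0.0]
finger_gap: 0.301
[-0.13476924  1.22799989 -0.09983509] along n 0.11197810972630728
t 17.8 tcp [0.4788 0.3078 0.1661] yaw_y 30.46 zt [ 0.3158 -0.1329 -0.9395] F [0.02 1.08 0.03] gap 0.298
delta tool mm [0.09 0.05 0.48]
rotvec [ 0.01  0.03 -0.01] world target [0.4789 0.3078 0.1656]
foot [286.81033541 206.22686461] tip [287.82401799 208.05262675] top tip [242.56061125 233.30593439]
```

View pics/g12.png

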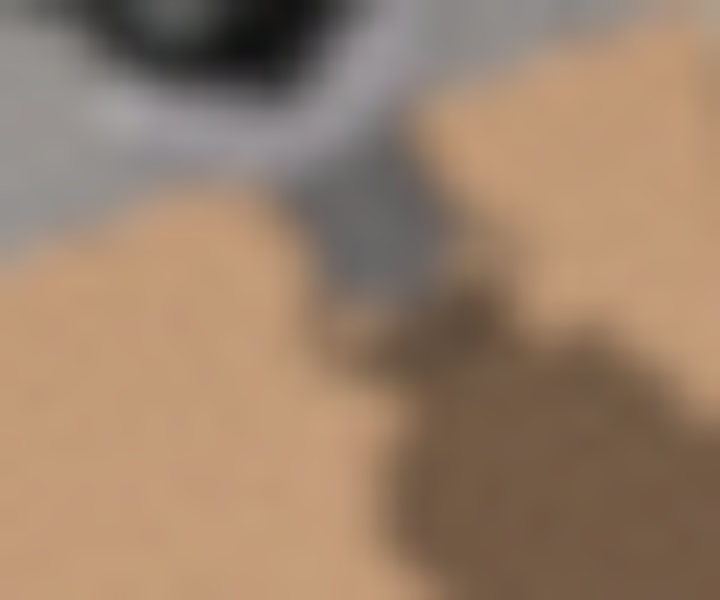

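View pics/g12b.png

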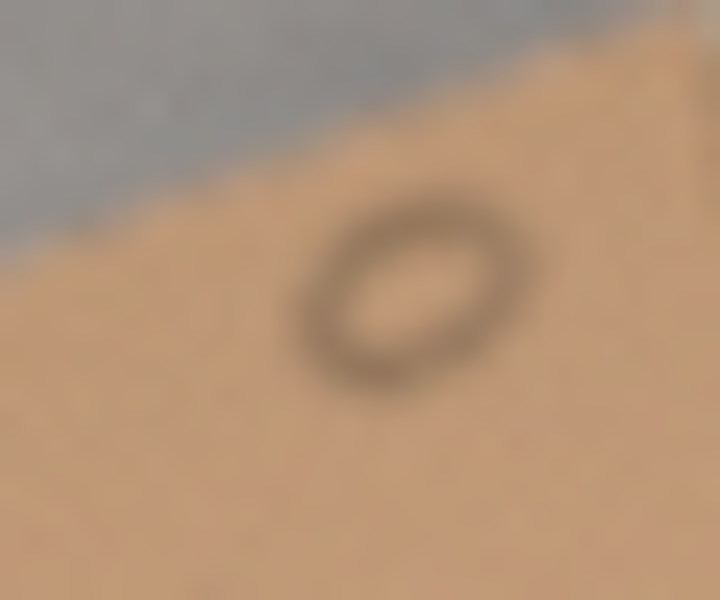

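```bash
python3 -c "
from h import *
from cell import close_job
s=sense();print(s['time'],s['force'],s['finger_gap']);print(close_job())"
```

```text
17.8 [0.02417024 1.08114235 0.03471997] 0.29773785004476305
the job is handed in; nothing more can be done
None
```

I lifted the gauge out of its stand and pressed it upright on the steel block. It is now held square to the clay slab inside the drawn ring, and I handed the job in like that at 17.8 s.

- **Steel check:** the foot was held on the steel for about 1.5 s, with the wrist reading up to 21 N. The tool stopped at the height I expected for foot contact, so the gauge had not slipped in the gripper.
- **Square to the slab:** the tool is within about 0.05° of my estimate of the slab's direction. I measured that direction from the slab's corners in the images, and it is good to roughly 1°.
- **Inside the ring:** the last pictures put the tip about 1–3 mm from the ring's centre. The side camera is off by about one pixel (2–3 mm) compared with the arm's own position. The top camera agreed with the arm, so I relied more on that one.
- **Light press:** by geometry the plunger is about 6.5 mm in. The averaged force says 6.4–7.5 mm, depending on the zero used. I backed off 0.6 mm because a first force reading suggested about 9 mm where geometry said 7. The foot should be about 7 mm off the clay, and no foot contact was visible in the last picture.

I moved nothing else. The cup, jar and brush were never approached, though I took no final picture of them to confirm it.

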